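# Move a line spool from its stand to the line winder with a forked spring-bar tool

### The arm

A 6-joint arm with a two-finger parallel gripper is mounted at the origin on the work surface. World frame = base frame: x ahead of the robot, y to its left, z up, the work surface at z = 0. Lengths are in mm, angles in rad, forces in N, time in s.
With the tool pointing down it reaches from about 375 to 825 mm from the base axis. Payload 5.5 kg.
Tool frame: the origin (TCP) lies midway between the tips of the shut fingers; the grasp point (between the pads) lies arm.tcp_to_grasp behind it (arm.tcp_to_grasp is the distance from the TCP to the grasp point, in mm); z points along the fingers, y is the line along which they close (so a half turn about z gives the same grasp; the last joint's range is limited). The gripper opens to 85 mm and grips with 20 to 120 N. Pads are 22 mm wide; open, the fingers measure 114 mm over their backs; the gripper's body (76 mm by 85 mm) begins 54 mm behind the grasp point. The pads swing forward as they close: fully open they stand 13 mm farther back than shut.
Start: joints at [1.146, 0.314, -0.047, 1.21, 0, 1.571], TCP at [247.279, 546.67, 231.299] pointing down, gripper open.
Joint ranges: [-2.67, 2.67], [-0.69, 1.73], [-1.03, 1.25], [-2.08, 2.16], [-1.42, 1.45], [-3.14, 3.14]. Speed limits (rad/s): [2.39, 2.39, 3.01, 3.14, 3.14, 3.14].

### API

Orientations are given as a unit quaternion [x, y, z, w].
In Python, from rig import arm, imaging, hand_in, nets gives the robot as it stands.
- The arm moves only by the shell command python3 -m crank 'ROWS' [OPENING] [FORCE]. ROWS is JSON, a list of rows, each a list of 4 numbers: the shift along the tool's x, y, z in cm, then the turn about the tool's z in rad. A call has 1 to 12 rows; each row shifts and turns the commanded pose from where the row before left it, along the tool's axes as they then stand; what a row does not reach is not made up. A row lasts 1/10 s, in which the tool goes at most 50 mm and 8.59 degrees, less where a joint would pass 70% of its speed; a pose out of reach is approached as far as the arm can. A call with a gripper value outside its range is refused whole. OPENING is the closure in counts, from 0 (fully open) to 255 (shut), set as the call begins (- or left out, the last holds). The fingers move at their own pace and stop on an object; FORCE is the grip in N (left out, the last holds). Time passes only in rows, so rows that do not move let the fingers close. It gives the time, the measured TCP pose, the force, the opening and the grip force at its end, in the units of the state.
- arm.get_obs(): the state, without advancing time (a new reading comes with each control period).
- imaging.snapshot(name): name is "side" or "top" or "wrist"; returns a dict with "image" (384x512x3 uint8, blue, green, red), "z_map" (384x512 float32, mm along the optical axis (not along the pixel's ray), 0 where there is no reading), "fx", "fy", "cx", "cy" (pixels), "T" (4x4, takes a point from camera to world coordinates). Camera axes: x right, y down, z forward; pixel columns grow to the right and rows downward; lengths in mm; the calibration is good to about 2 mm. A picture is of the moment at which its call begins.
- hand_in(): hands the job in; it is judged then, once.
Trained networks look in a picture, given as the dict that the camera call returned (one of the last four; its "shot" number tells which), for a name from the list of things; names that differ only in an ending like _2 or _b are one class to them, and where a whole thing is asked for, a point or a joint stands for the part that bears it (a point fixed in the world has none). Each returns a list of dicts, best first, with "conf" (0 to 1); they miss things now and then, are a little off and sometimes report something else, mostly with a low value. They report only what shows in the picture. A call takes as long as a camera call. They do not tell look-alikes from the thing itself.
- nets.regions_of(picture, target): "mask" (384x512 bool, what is visible of it).
- nets.tip_of(picture, target): "at" ([x, y, z] in mm, in the coordinates of the camera as it stood for that picture, good to about 4 mm: a listed point, or the origin of a listed thing).
The state is a dict: "time": time; "qpos": joint angles; "qd": joint speeds; "joint_efforts": joint torques, N m; "position": TCP position; "orientation": TCP orientation; "force": force on the tool from outside, world axes, zero at the start; "torque": the same for the moment, N m; "finger_gap": finger opening in mm; "grasp_force": force on a finger pad.
Only numpy, scipy, OpenCV 4.12 (cv2) and the standard library are available. Lean on these libraries where they do the work, as an engineer would, in place of code of your own. Each camera call takes 0.05 s, during which the arm holds its last target. There are 200 camera calls.

### The job

Move the spool of line, on its spring spindle, from the stand to the line winder. With the forked tool (keep the fingers off the spring bar) press the spring collar in towards the spool, lift that end of the spindle out of its hole and let it rest in the notch on top of the cheek, then lay the tool back down on the bench. Then take the spool out of the stand and fit it in the winder: first hook the plain stub end under the lip while the spring end is still raised, then swing the spring end down until the pin lies in the vee, and leave the other things on the bench where they are.

Things in the scene. Friction and masses are not known exactly. Their poses are not given: they have to be found in the camera images.
- stand: Spool stand, screwed down: dark steel base 110 (x) x 150 (y) x 8 mm, two upright aluminium cheeks 44 mm wide (x), 8 mm thick, 73 to 78 mm high; near cheek (spring pin) at y 57 to 65 mm, far cheek (stub) at y -64 to -56. Origin: centre of the base's underside; z up, y along the spindle towards its spring end, -x the side towards the robot at yaw 0.
- stand_hole (a point): On the spindle axis, 60 mm above the bench, at the near cheek's inner face (y = 57 mm of the stand). The 8 mm spring pin rests on the bottom of the cheek's closed round 11 mm hole. Above it the cheek's top (78 mm above the bench) has a parking notch 14 mm wide and 5 mm deep in its middle; a freed pin rests there, its axis 77 mm above the bench.
- stand_far_hole (a point): On the spindle axis, 60 mm above the bench, at the far cheek's inner face (y = -56 mm of the stand). The stub rests in this cheek's round 11 mm hole, loose enough to tilt by 12 degrees; the stub goes 11 mm into it and comes out along the spindle's own +y.
- spool: Grey spool full of line on a steel spring spindle, 0.2 kg, 133 mm long, starting in the stand. Origin on the axis midway between the flanges; y along the spindle to the spring end; may be turned about y. Along y, mm: 8 mm stub -51 to -40, 16 mm boss to -34, flanges 70 mm across and 4 thick at -34 and 30, between them line 52 mm across (grasp here), 20 mm hub to 39, then coil spring.
- spring_bar: Spring bar at the spindle's spring end: a collar 20 mm across (y = 58 to 62 mm of the spool) and an 8 mm round-ended pin beyond it (to y = 82), one piece. It slides up to 15 mm along -y into the spindle against the coil spring (2.4 N plus 0.15 N per mm). Frame as the spool's when fully out. To leave its hole it must be pressed in more than 9 mm, best 10 to 13.
- collar_face (a point): Centre of the collar's outer face, on the spindle axis; moves with the spring bar. At rest in the stand 11 mm of pin lie bare between this face and the near cheek: the fork goes in here, from -x of the stand.
- pin_end (a point): Outer end of the spring pin, on the spindle axis, 20 mm beyond the collar's face; moves with the spring bar. At rest it is 9 mm inside the near cheek's hole.
- stub_end (a point): Outer end of the plain stub, on the spindle axis, 51 mm from the spool's origin.
- fork_tool: Forked spring-bar tool, 154 mm, 0.11 kg, lying on the flat of its wooden handle, tines one above the other. Handle 24 mm wide (y), 30 high, x = -75 to 30 mm; steel fork head 4 mm thick (y), 22 mm high (z = 4 to 26), at the +x end; tines 22 mm long, 5 mm high, to x = 79. Origin: under the place to grip, on the handle's underside; x towards the fork, z up.
- fork_slot (a point): Where the pin should lie in the fork: 66 mm ahead of the tool's origin and 15 mm above it. The slot is 12 mm high, open towards +x of the tool; its bottom is 8 mm behind this point, the tine ends 13 mm ahead.
- winder: Line winder, screwed down: plywood board 270 x 150 x 12 mm with aluminium head (stub end) and vee plate (spring end) near its front; 73 mm high line guide 96 mm behind the spindle line (+x), grey reel 121 to 213 mm behind it, 123 mm high. Origin: on the bench under the spindle line, mid-board; z up, y along the seated spindle towards its spring end.
- winder_lip (a point): On the seated spindle's axis, 60 mm above the bench, at the head's inner face (y = -56 mm of the winder). The pocket here is 17 mm wide (x), open through the 14 mm head: ledge 4 mm below this point, lip's underside 11 mm above; the stub goes in under the lip along -y until the boss meets the head (stub's end at y = -67). Head top 22 mm above this point.
- winder_vee (a point): On the seated spindle's axis, 60 mm above the bench, mid vee plate (8 mm thick, y = 49 to 57 mm of the winder, 48 mm wide). Its 90 degree vee, open upward, carries the pin just outside the collar (3 mm play, spring not pressed); top of the plate 12 mm above this point. Seated, the spool's centre is at y = -16 mm of the winder.
- lure_long: Slim painted balsa lure, 110 mm, 22 mm high, a bystander lying loose on the bench: leave it alone. Origin: its underside.
- lure_fat: Fat painted balsa lure, 80 mm, 30 mm high, a bystander lying loose on the bench: leave it alone. Origin: its underside.
- lure_small: Small painted balsa lure, 70 mm, 20 mm high, a bystander lying loose on the bench: leave it alone. Origin: its underside.
- clipper: White plastic line clipper, 70 mm, 25 mm high, a bystander lying loose on the bench: leave it alone. Origin: its underside.
- shot_tin: Round steel tin, 65 mm across, 28 mm high, a bystander lying loose on the bench: leave it alone. Origin: its underside.
- bare_spool: Empty grey spool with no spindle, 68 mm across, 54 mm high, standing on a flange, a bystander lying loose on the bench: leave it alone. Origin: its underside.
- driver: Screwdriver, a bystander lying loose on the bench: leave it alone. Origin: its underside.
There are look-alikes about, which are no part of the job. Leave any purple or turquoise look-alike of the fork_tool alone.

How it is judged (in metres and radians):
On the way, in this order (a step that is already met when the one before it is completed fails the run):
1. the spring bar is pressed in with the fork, by more than 8 mm (y of collar_face in the frame of spool below 0.054 m and contact force between fork_tool and spool above 0.8 N), for 0.1 s.
2. the spring pin is out of its hole, sprung out again and rests in the notch on top of the near cheek, the fork off the spool (z of pin_end in the frame of stand above 0.073 m and y of pin_end in the frame of stand above 0.058 m and y of collar_face in the frame of spool above 0.056 m and contact force between fork_tool and spool below 0.1 N), for 0.2 s.
3. the tool lies on the bench, let go, and the pin still rests in the notch (height (world z) of fork_tool below 0.006 m and angle between fork_tool's own z axis and vertical below 0.15 rad and linear speed of fork_tool below 0.02 m/s and contact force between the fingers and fork_tool below 0.2 N and z of pin_end in the frame of stand above 0.073 m and y of pin_end in the frame of stand above 0.058 m), for 0.2 s.
4. the stub is under the winder's lip while the spring end is still more than 12 mm above its seat (y of stub_end in the frame of winder between -0.074 and -0.06 m and x of stub_end in the frame of winder between -0.009 and 0.009 m and z of stub_end in the frame of winder between 0.052 and 0.07 m and z of pin_end in the frame of winder above 0.072 m), for 0.05 s.
At the end, for the whole second after the job is handed in: The spool rests still in the winder: stub at least 4 mm in under the lip and on its ledge (end 55 to 67 mm high, within 7 mm across), pin in the vee (end 55 to 65 mm high, within 6 mm across); the forked tool lies upright on the bench, let go; bystanders moved less than 20 mm (x of stub_end in the frame of winder between -0.007 and 0.007 m and z of stub_end in the frame of winder between 0.055 and 0.067 m and x of pin_end in the frame of winder between -0.006 and 0.006 m and z of pin_end in the frame of winder between 0.055 and 0.065 m and y of stub_end in the frame of winder between -0.072 and -0.06 m and linear speed of each of spool, fork_tool below 0.02 m/s and height (world z) of fork_tool below 0.006 m and angle between fork_tool's own z axis and vertical below 0.15 rad and contact force between the fingers and fork_tool below 0.2 N); the robot touches nothing.
It fails at once if the fingers push the spring bar (contact force between the fingers and spring_bar above 1.5 N).
It fails at once if a bystander is moved by more than 20 mm (distance of any of lure_long, lure_fat, lure_small, clipper, shot_tin, bare_spool, driver from where it was at the start of the episode above 0.02 m).
It also fails if it takes over 72 s, if anything falls off the work surface, if the arm or the gripper's body presses on something with over 40 N, if the wrist force passes 120 N, or if a joint passes its speed limit or range.

## Working session

There is one attempt and no reset: what is moved stays moved. The work goes in short steps, Python scripts to look and compute and a shell command to move; the robot and the scene stay as the last step left them, time stands still between calls to the robot, and variables do not carry over. Pictures are saved under pics/ and viewed, at most 14 in all, crops included, and the job is handed in when it is done.

```bash
ls; mkdir -p pics; cat > h.py <<'E'
import numpy as np, cv2
from rig import arm, imaging, nets
from scipy.spatial.transform import Rotation as R
def tw(s,p): return (s["T"]@np.r_[p,1])[:3]
def cloud(s,m=None):
    z=s["z_map"]; v,u=np.nonzero((z>0)&(m if m is not None else True)); d=z[v,u]
    P=np.c_[(u-s["cx"])/s["fx"]*d,(v-s["cy"])/s["fy"]*d,d,np.ones(len(d))]
    return (P@s["T"].T)[:,:3]
def tips(s,names):
    for n in names:
        print(n,[(np.round(tw(s,r["at"]),0).tolist(),round(r["conf"],2)) for r in nets.tip_of(s,n)[:4]])
E
python3 - <<'E'
from h import *
o=arm.get_obs(); print(o, arm.tcp_to_grasp)
N="stand stand_hole stand_far_hole spool collar_face pin_end stub_end fork_tool fork_slot winder winder_lip winder_vee lure_long lure_fat lure_small clipper shot_tin bare_spool driver".split()
ims=[]
for c in ("top","side"):
    s=imaging.snapshot(c); print(c,np.round(s["T"],3).tolist(),s["fx"]); tips(s,N); cv2.imwrite(f"pics/{c}0.png",s["image"])
    np.savez(f"{c}0.npz",**{k:v for k,v in s.items()})
E
```

```text
pics
{'time': 0.0, 'qpos': array([ 1.14599982e+00,  3.14245351e-01, -4.80982399e-02,  1.21019288e+00,
       -4.08173700e-05,  1.57078677e+00]), 'qd': array([-0.00213593,  0.00133364, -0.00071611,  0.00071796,  0.00140195,
       -0.00113175]), 'joint_efforts': array([-9.24853193e-04, -5.39585996e+01,  3.39750123e+01,  1.93181023e-02,
       -1.28142929e-04, -4.52086931e-05]), 'position': array([247.05128376, 546.1324518 , 230.41457892]), 'orientation': array([ 2.10800094e-01,  9.77528804e-01, -8.54821367e-04, -1.63469441e-04]), 'force': array([-0.31483002,  0.01408699,  0.04714948]), 'torque': array([ 0.0221116 ,  0.05796442, -0.03605143]), 'grasp_force': 0.0, 'finger_gap': 85.23423272667706} 18.700000000000003
top [[0.028, -0.989, 0.145, 243.168], [-1.0, -0.028, 0.007, -46.559], [-0.003, -0.146, -0.989, 1705.603], [0.0, 0.0, 0.0, 1.0]] 477.06433021627504
stand [([543.0, 233.0, 1.0], 0.96)]
stand_hole [([540.0, 290.0, 54.0], 0.69)]
stand_far_hole [([545.0, 176.0, 55.0], 0.89), ([541.0, 296.0, 60.0], 0.52), ([543.0, 272.0, 61.0], 0.24), ([530.0, 35.0, 13.0], 0.18)]
spool [([543.0, 21
[... 1522 characters left out ...]
153.0, 2.0], 0.67), ([408.0, 201.0, -1.0], 0.31)]
fork_slot [([528.0, 31.0, 14.0], 0.77), ([317.0, -266.0, 17.0], 0.7), ([785.0, 188.0, 16.0], 0.67)]
winder [([596.0, -232.0, 2.0], 0.95), ([606.0, -175.0, 56.0], 0.59)]
winder_lip [([592.0, -285.0, 64.0], 0.67)]
winder_vee [([603.0, -178.0, 59.0], 0.94)]
lure_long [([699.0, 8.0, -3.0], 0.67)]
lure_fat [([409.0, 207.0, 1.0], 0.73)]
lure_small [([399.0, -352.0, 0.0], 0.61), ([464.0, 29.0, 2.0], 0.35)]
clipper [([405.0, -209.0, -2.0], 0.81), ([463.0, 29.0, -1.0], 0.37)]
shot_tin [([468.0, 415.0, 4.0], 0.62), ([530.0, 34.0, 11.0], 0.43)]
bare_spool [([468.0, -465.0, 2.0], 0.7), ([593.0, -285.0, 60.0], 0.59)]
driver [([650.0, -474.0, -3.0], 0.95)]
```

```bash
python3 - <<'E'
import cv2
a=cv2.imread("pics/top0.png")
cv2.imwrite("pics/top0b.png",cv2.resize(a,(800,600),interpolation=cv2.INTER_CUBIC))
E
```

```text
(no output)
```

View pics/top0b.png

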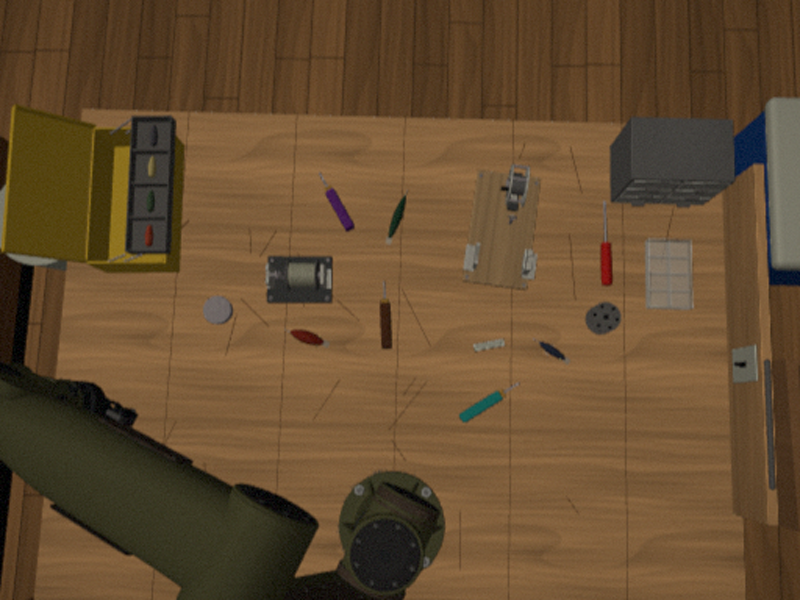

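View pics/side0.png

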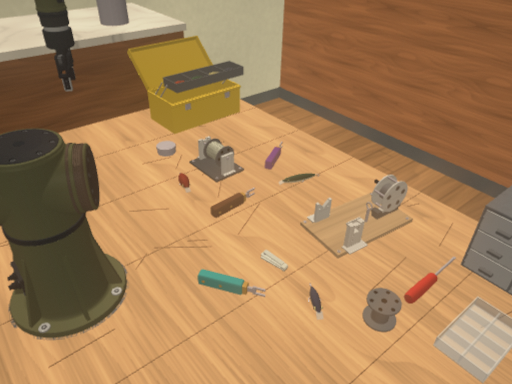

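The top view has the stand at (300,280), the brown tool at (385,320) pointing +x, and the winder at (503,230). The purple tool (335,205) and the turquoise one (485,405) are look-alikes to leave alone. I'll take the wrist camera over the brown tool.

```bash
python3 -m crank '[[0,0,0,-0.142],[0,0,0,-0.142],[0,0,0,-0.141],[-1.6,-4,0,0],[-1.6,-4,0,0],[-1.6,-4,0,0],[-1.6,-4,0,0],[-1.6,-4,0,0],[-1.6,-4,0,0],[-1.6,-4,0,0],[-1.6,-4,0,0]]' 0 20; python3 -m crank '[[-1.6,-4,0,0],[-1.6,-4,0,0],[-1.6,-4,0,0],[-1.6,-4,0,0],[0,-3,0,0],[0,0,0,0],[0,0,0,0]]'
cat >> h.py <<'E'
def yawpca(P):
    (c,(w,h),a)=cv2.minAreaRect(P[:,:2].astype(np.float32)); return np.round(c,1),round(w,1),round(h,1),round(a,2)
E
python3 - <<'E'
from h import *
s=imaging.snapshot("wrist"); cv2.imwrite("pics/w1.png",s["image"]); print(np.round(s["T"],3).tolist())
tips(s,["fork_tool","fork_slot","stand"])
for r in nets.regions_of(s,"fork_tool")[:2]:
    P=cloud(s,r["mask"]); Q=P[(P[:,2]>24)&(P[:,2]<36)]; print(r["conf"],len(P),P.mean(0),yawpca(Q), P.min(0),P.max(0))
for c in("top","side"):
    s=imaging.snapshot(c)
    for n,zl,zh in(("stand",5,11),("stand",68,82),("winder",9,15),("winder",68,86),("spool",75,99),("fork_tool",26,36)):
        for r in nets.regions_of(s,n)[:3]:
            P=cloud(s,r["mask"]); P=P[(P[:,2]>zl)&(P[:,2]<zh)]
            if len(P)>8: print(c,n,zl,round(r["conf"],2),len(P),yawpca(P),np.round(P.mean(0),1))
E
```

```text
time: 3.1
position: [375.7, 225.1, 231.6]
orientation: [-0.0, 1.0, 0.0, 0.0]
force: [1.5, 0.0, 0.9]
finger_gap: 85.0
grasp_force: 0.0
time: 3.8
position: [439.3, 36.4, 231.4]
orientation: [0.001, 1.0, 0.0, 0.0]
force: [0.3, 0.6, 0.3]
finger_gap: 85.4
grasp_force: 0.0
[[0.0, 0.953, 0.304, 361.134], [1.0, -0.0, 0.0, 36.463], [0.0, 0.304, -0.953, 373.758], [0.0, 0.0, 0.0, 1.0]]
fork_tool [([725.0, 154.0, 3.0], 0.87), ([464.0, 30.0, -4.0], 0.6), ([276.0, -213.0, -0.0], 0.59)]
fork_slot [([529.0, 30.0, 15.0], 0.6), ([549.0, 177.0, 64.0], 0.51)]
stand [([544.0, 232.0, -1.0], 0.59)]
0.95 2301 [444.83392371  28.1707364   28.37811968] (array([465.4,  29.3]), 153.3, 24.0, 4.35) [388.38600827  12.35201867  -1.00872986] [541.74339933  42.38147321  32.28318088]
0.84 707 [ 286.82410207 -204.91790143   17.51987021] (array([ 283.7, -204.6]), 7.8, 27.4, 34.92) [ 274.86092847 -228.43768739    2.14576084] [ 301.37106646 -184.54326778   31.66634563]
top winder 9 0.61 1322 (array([ 672.3, -239.5]), 162.2, 269.9, 83.61) [ 661.8 -234.3   11.9]
top winder 68 0.61 128 (array([ 681.5, -242.2]), 127.0, 226.6, 
[... 495 characters left out ...]
 (array([536.1, 230.1]), 46.6, 132.4, 4.76) [539.8 229.   72. ]
side winder 9 0.84 2578 (array([ 674.7, -242. ]), 165.7, 270.8, 83.27) [ 658.6 -239.1   11.8]
side winder 68 0.84 367 (array([ 690.8, -245.1]), 127.4, 239.6, 83.48) [ 667.3 -272.8   77.2]
side spool 75 0.84 208 (array([541.5, 213.3]), 55.7, 70.3, 1.43) [538.7 211.8  83.1]
side spool 75 0.74 451 (array([ 682.5, -267. ]), 235.3, 54.4, 3.56) [ 702.7 -271.8   86.2]
side fork_tool 26 0.75 186 (array([444.6,  25.4]), 112.1, 22.9, 3.45) [438.   24.3  28.8]
side fork_tool 26 0.68 82 (array([462.3, 408.1]), 59.3, 57.9, 8.49) [463.  407.3  27.2]
side fork_tool 26 0.6 396 (array([ 276.9, -211.8]), 24.9, 148.5, 35.48) [ 265.4 -197.6   29. ]
```

View pics/w1.png

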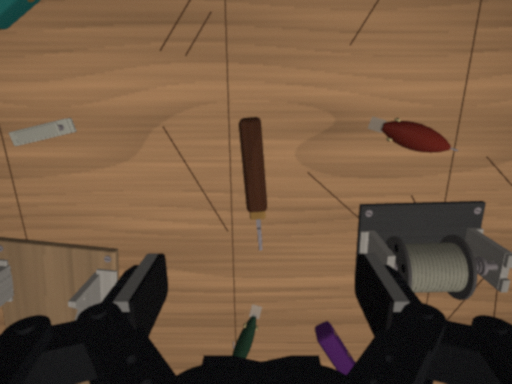

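The brown tool shows at (253,180), fork pointing down the image (+x), with the stand at (425,260). Tool origin works out at about (463,29) with a yaw of about 4°, so I'll grip it there.

```bash
python3 -m crank '[[-2.4,-0.7,0,0],[0,0,0,-0.07],[0,0,4.5,0],[0,0,4.5,0],[0,0,4.5,0],[0,0,4.5,0],[0,0,3,0],[0,0,1.6,0],[0,0,0,0],[0,0,0,0]]' 0 20; python3 - <<'E'
from h import *
o=arm.get_obs(); print(o["position"],R.from_quat(o["orientation"]).as_matrix()[:2,1])
E
python3 -m crank '[[0,0,0,0],[0,0,0,0],[0,0,0,0],[0,0,0,0],[0,0,0,0],[0,0,0,0],[0,0,0,0],[0,0,0,0]]' 255 80
```

```text
time: 5.75
position: [463.5, 29.7, 5.6]
orientation: [-0.035, 0.999, -0.0, -0.0]
force: [0.5, 0.9, -0.4]
finger_gap: 85.1
grasp_force: 0.0
[463.51996093  29.68254341   5.5678661 ] [-0.07004062  0.99754414]
time: 6.55
position: [464.0, 29.7, 6.1]
orientation: [-0.035, 0.999, 0.0, 0.001]
force: [-0.2, -0.5, 6.3]
finger_gap: 22.5
grasp_force: 79.2
```

```bash
python3 -m crank '[[0,0,-2,0],[0,0,-4,0],[0,0,-4,0],[0,0,-2,0.035],[2,0,0,0],[2,4.2,0,0],[0,4.2,0,0],[0,4.2,0,0],[0,4.2,0,0],[0,4.2,0,0],[0,4,0,0],[0,0,0,0]]';  python3 -m crank '[[0,0,0,0],[0,0,0,0]]'
cat >> h.py <<'E'
def state():
    o=arm.get_obs(); M=R.from_quat(o["orientation"]).as_matrix(); print("TCP",np.round(o["position"],1),"ydir",np.round(M[:2,1],4),"F",np.round(o["force"],1),"gap",round(o["finger_gap"],1),"g",round(o["grasp_force"],1)); return o
E
python3 - <<'E'
from h import *
state()
s=imaging.snapshot("wrist"); cv2.imwrite("pics/w2.png",s["image"]); np.savez("w2.npz",**s)
tips(s,["stand","stand_hole","stand_far_hole","spool","collar_face","pin_end","fork_tool","fork_slot"])
P=cloud(s); 
P=P[(P[:,0]>470)&(P[:,0]<630)&(P[:,1]>130)&(P[:,1]<330)]
b=P[(P[:,2]>5)&(P[:,2]<11)]; print("base",len(b),yawpca(b))
t=P[(P[:,2]>64)&(P[:,2]<82)]
for lo,hi in((265,310),(150,180)):
    q=t[(t[:,1]>lo)&(t[:,1]<hi)]; print(len(q),yawpca(q) if len(q)>5 else "",np.percentile(q[:,2],[5,50,95]),np.percentile(q[:,1],[2,50,98]))
q=P[(P[:,2]>82)]; print("fl",len(q),yawpca(q),np.percentile(q[:,1],[1,99]))
E
```

```text
time: 7.75
position: [414.7, 282.6, 125.5]
orientation: [-0.02, 1.0, 0.001, 0.0]
force: [0.1, -1.0, -0.9]
finger_gap: 22.5
grasp_force: 79.0
time: 7.95
position: [414.1, 277.1, 125.0]
orientation: [-0.017, 1.0, -0.001, -0.0]
force: [0.1, -1.4, -0.7]
finger_gap: 22.4
grasp_force: 79.0
TCP [414.1 277.1 125. ] ydir [-0.0347  0.9994] F [ 0.1 -1.4 -0.7] gap 22.4 g 79.0
stand []
stand_hole [([543.0, 289.0, 56.0], 0.93)]
stand_far_hole []
spool [([545.0, 218.0, 63.0], 0.56)]
collar_face [([541.0, 278.0, 61.0], 0.7)]
pin_end []
fork_tool [([414.0, 276.0, 116.0], 0.72)]
fork_slot []
base 2387 (array([535.4, 235.2]), 178.6, 66.2, 57.2)
103 (array([529.7, 286.4]), 9.1, 26.3, 44.44) [64.24317635 73.45093284 77.56784245] [274.64619291 292.12183866 296.17151337]
34 (array([532. , 174.4]), 2.3, 9.8, 64.2) [68.54175976 72.32460215 73.56169765] [172.13944593 175.24475317 175.78772904]
fl 136 (array([531.6, 196.5]), 35.4, 12.4, 68.43) [189.42639487 213.35316217]
```

View pics/w2.png

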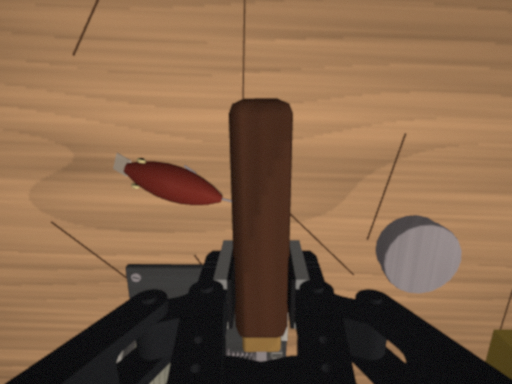

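The held tool hides the stand in this view: handle at (262,220), the fork behind the fingers. I'll step aside and look past the hand.

```bash
python3 -m crank '[[1,-3.4,-1.5,0],[0.7,-3.4,-1.5,0],[0.7,-3.4,-1.5,0],[0,-3.4,-1.5,0],[0,-3.1,-1.5,0],[0,0,0,0],[0,0,0,0],[0,0,0,0]]'
python3 - <<'E'
from h import *
state()
s=imaging.snapshot("wrist"); cv2.imwrite("pics/w3.png",cv2.resize(s["image"][200:,256:],None,fx=2.4,fy=2.4)); np.savez("w3.npz",**s)
tips(s,["stand","stand_hole","stand_far_hole","spool","collar_face","pin_end","fork_slot"])
P=cloud(s); 
P=P[(P[:,0]>470)&(P[:,0]<630)&(P[:,1]>130)&(P[:,1]<330)]
b=P[(P[:,2]>5)&(P[:,2]<11)]; print("base",len(b),yawpca(b))
t=P[(P[:,2]>64)&(P[:,2]<82)]
for lo,hi in((265,310),(150,180)):
    q=t[(t[:,1]>lo)&(t[:,1]<hi)]; print(len(q),yawpca(q) if len(q)>5 else "",np.percentile(q[:,2],[5,50,95]),np.percentile(q[:,1],[2,50,98]))
q=P[(P[:,2]>82)]; print("fl",len(q),yawpca(q),np.percentile(q[:,1],[1,99]))
E
```

```text
time: 9.2
position: [396.3, 110.9, 199.9]
orientation: [-0.018, 1.0, 0.0, -0.0]
force: [-0.4, 0.1, -1.1]
finger_gap: 22.8
grasp_force: 79.1
TCP [396.3 110.9 199.9] ydir [-0.0356  0.9994] F [-0.4  0.1 -1.1] gap 22.8 g 79.1
stand [([544.0, 233.0, -4.0], 0.74)]
stand_hole [([544.0, 293.0, 58.0], 0.93)]
stand_far_hole []
spool []
collar_face [([544.0, 291.0, 58.0], 0.2)]
pin_end []
fork_slot []
base 4093 (array([544.1, 231.9]), 110.0, 149.5, 1.65)
280 (array([530.9, 292. ]), 21.7, 9.3, 4.02) [65.35554945 74.31013834 78.37956838] [287.70775334 289.53897469 295.89144298]Traceback (most recent call last):
  File "<stdin>", line 10, in <module>
    return _quantile_unchecked(
        a, q, axis, out, overwrite_input, method, keepdims, weights)
    return _ureduce(a,
                    func=_quantile_ureduce_func,
    ...<5 lines>...
                    overwrite_input=overwrite_input,
                    method=method)
    r = func(a, **kwargs)
    result = _quantile(arr,
                       quantiles=q,
    ...<2 lines>...
                       out=out,
                       weights=wgt)
    slices_having_nans = np.isnan(arr[-1, ...])
                                  ~~~^^^^^^^^^
IndexError: index -1 is out of bounds for axis 0 with size 0
```

View pics/w3.png

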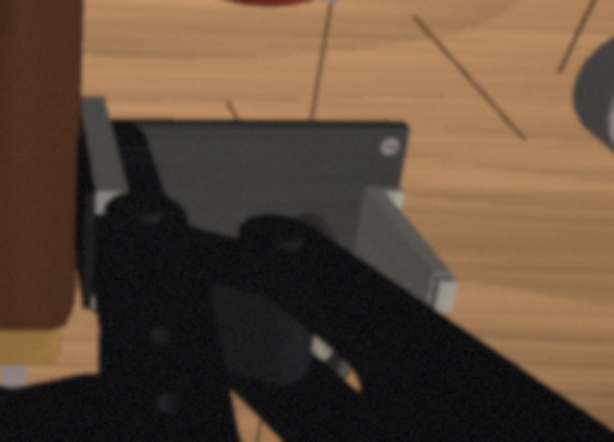

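The crop shows the stand base (110–405, 120–220) and the near cheek's top (440,290). The base fit of 110 x 149.5 mm gives the stand at (544,231.8) with a yaw of 1.7°, and the cheek's inner face checks out. I'll move to the pre-insertion pose.

```bash
python3 -m crank '[[-0.7,3.4,1,0],[-0.7,3.4,1,0],[-0.7,3.4,1,0],[-0.7,3.4,1,0],[-0.7,3.1,1,0],[0,0,3,0],[0,0,3,0],[0,0,2.5,0],[0,0,1.4,0],[0,0,0,0],[0,0,0,0],[0,0,0,0]]'
python3 - <<'E'
from h import *
state()
s=imaging.snapshot("side"); 
u=s["image"]; p=np.linalg.inv(s["T"])@np.array([515,275,55,1]); c=int(s["fx"]*p[0]/p[2]+s["cx"]); r=int(s["fy"]*p[1]/p[2]+s["cy"]); print(c,r)
cv2.imwrite("pics/s1.png",cv2.resize(u[r-60:r+60,c-80:c+80],None,fx=5,fy=5,interpolation=2))
tips(s,["fork_tool","fork_slot","pin_end","collar_face","stand_hole"])
s=imaging.snapshot("top"); tips(s,["fork_tool","fork_slot","pin_end","collar_face","stand_hole"])
E
```

```text
time: 10.8
position: [426.4, 279.1, 52.4]
orientation: [-0.018, 1.0, 0.0, 0.001]
force: [0.9, 0.6, -0.9]
finger_gap: 22.0
grasp_force: 79.2
TCP [426.4 279.1  52.4] ydir [-0.0352  0.9994] F [ 0.9  0.6 -0.9] gap 22.0 g 79.2
199 149
fork_tool [([426.0, 273.0, 49.0], 0.85), ([277.0, -211.0, 1.0], 0.76), ([602.0, -177.0, 59.0], 0.59), ([729.0, 154.0, -2.0], 0.53)]
fork_slot [([317.0, -266.0, 16.0], 0.91), ([490.0, 278.0, 61.0], 0.78), ([789.0, 192.0, 14.0], 0.51)]
pin_end []
collar_face [([398.0, -352.0, 2.0], 0.62)]
stand_hole [([543.0, 286.0, 59.0], 0.93), ([489.0, 280.0, 63.0], 0.52), ([698.0, 9.0, 2.0], 0.48)]
fork_tool [([271.0, -205.0, 4.0], 0.79), ([730.0, 160.0, -3.0], 0.69)]
fork_slot [([785.0, 189.0, 12.0], 0.77), ([491.0, 284.0, 61.0], 0.52), ([309.0, -262.0, 12.0], 0.51), ([649.0, -480.0, -0.0], 0.18)]
pin_end [([541.0, 298.0, 63.0], 0.48)]
collar_face [([541.0, 274.0, 60.0], 0.39)]
stand_hole [([538.0, 292.0, 55.0], 0.97), ([544.0, 176.0, 58.0], 0.23)]
```

View pics/s1.png

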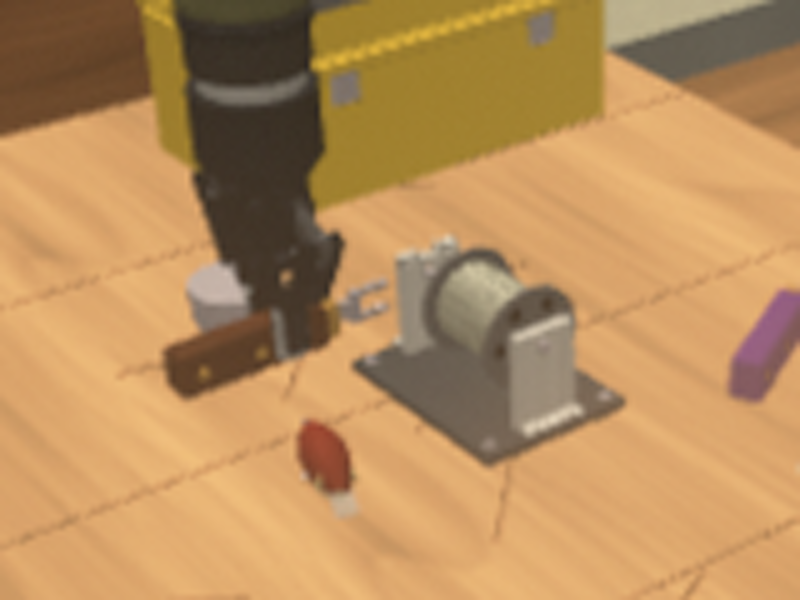

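The fork at (370,300) points at the gap at cheek height, with the spool at (500,310). I'll lower by 1.5 mm and slide it in.

```bash
python3 -m crank '[[0,0,0.15,0],[-1,0,0,0],[-1,0,0,0],[-1,0,0,0],[0,0,0,0]]'; python3 -m crank '[[-0.7,0,0,0],[-0.7,0,0,0],[-0.6,0,0,0],[0,0,0,0],[0,0,0,0]]'
python3 - <<'E'
from h import *
state()
s=imaging.snapshot("side"); tips(s,["fork_slot","pin_end","collar_face"])
s=imaging.snapshot("top"); tips(s,["fork_slot","pin_end","collar_face"])
E
```

```text
time: 11.9
position: [457.8, 280.0, 50.0]
orientation: [-0.017, 1.0, 0.0, 0.001]
force: [0.3, -0.9, -1.2]
finger_gap: 22.5
grasp_force: 79.2
time: 12.4
position: [475.5, 280.2, 49.7]
orientation: [-0.018, 1.0, -0.0, -0.0]
force: [-0.2, -0.5, -1.8]
finger_gap: 22.6
grasp_force: 79.2
TCP [475.5 280.2  49.7] ydir [-0.035   0.9994] F [-0.2 -0.5 -1.8] gap 22.6 g 79.2
fork_slot [([315.0, -265.0, 18.0], 0.76), ([540.0, 280.0, 56.0], 0.74), ([789.0, 188.0, 15.0], 0.72)]
pin_end []
collar_face []
fork_slot [([787.0, 190.0, 10.0], 0.7), ([309.0, -262.0, 13.0], 0.47)]
pin_end [([542.0, 297.0, 61.0], 0.43)]
collar_face [([540.0, 297.0, 62.0], 0.45), ([541.0, 276.0, 58.0], 0.35)]
```

```bash
python3 -m crank '[[0,-0.4,0,0],[0,-0.4,0,0],[0,-0.3,0,0],[0,0,0,0],[0,0,0,0]]'; python3 -m crank '[[0,-0.3,0,0],[0,0,0,0],[0,0,0,0],[0,0,0,0]]'
python3 - <<'E'
from h import *
for i in range(3): state(); s=imaging.snapshot("top")
tips(s,["pin_end","collar_face"])
s=imaging.snapshot("side"); tips(s,["fork_slot","pin_end","collar_face","spool"])
u=s["image"]; p=np.linalg.inv(s["T"])@np.array([530,260,60,1]); c=int(s["fx"]*p[0]/p[2]+s["cx"]); r=int(s["fy"]*p[1]/p[2]+s["cy"])
cv2.imwrite("pics/s2.png",cv2.resize(u[r-30:r+30,c-40:c+40],None,fx=8,fy=8,interpolation=2))
E
```

```text
time: 13.3
position: [476.0, 269.5, 49.8]
orientation: [-0.018, 1.0, 0.0, -0.0]
force: [0.4, 3.6, -0.7]
finger_gap: 22.2
grasp_force: 79.1
time: 13.7
position: [476.1, 266.5, 49.8]
orientation: [-0.018, 1.0, 0.0, 0.0]
force: [-0.7, 4.3, -1.5]
finger_gap: 22.9
grasp_force: 79.1
TCP [476.1 266.5  49.8] ydir [-0.0353  0.9994] F [-0.7  4.3 -1.5] gap 22.9 g 79.1
TCP [476.1 266.4  49.8] ydir [-0.0353  0.9994] F [-0.7  3.9 -1.8] gap 22.4 g 79.1
TCP [476.1 266.4  49.8] ydir [-0.0353  0.9994] F [-0.7  4.5 -1.8] gap 22.9 g 79.1
pin_end [([542.0, 287.0, 61.0], 0.36)]
collar_face [([544.0, 263.0, 61.0], 0.61)]
fork_slot [([789.0, 185.0, 14.0], 0.79), ([539.0, 264.0, 59.0], 0.76), ([316.0, -267.0, 17.0], 0.7), ([695.0, 10.0, -2.0], 0.59)]
pin_end []
collar_face []
spool [([545.0, 219.0, 60.0], 0.88)]
```

View pics/s2.png

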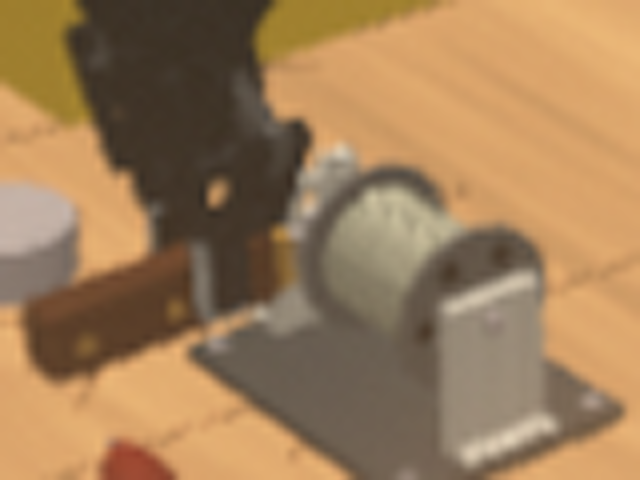

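The fork is behind the flange and pushing; about 11 mm is pressed (4.3 N). A touch more, then lift.

```bash
python3 -m crank '[[0,-0.07,0,0],[0,0,0,0],[0,0,-0.3,0],[0,0,-0.3,0],[0,0,-0.3,0],[0,0,-0.3,0],[0,0,0,0]]'; python3 -m crank '[[0,0,-0.3,0],[0,0,-0.3,0],[0,0,-0.3,0],[0,0,0,0],[0,0,0,0]]'
python3 - <<'E'
from h import *
for i in range(3): state(); s=imaging.snapshot("top")
tips(s,["pin_end","collar_face"])
s=imaging.snapshot("side"); tips(s,["fork_slot","pin_end","collar_face","spool"])
u=s["image"]; p=np.linalg.inv(s["T"])@np.array([530,260,60,1]); c=int(s["fx"]*p[0]/p[2]+s["cx"]); r=int(s["fy"]*p[1]/p[2]+s["cy"])
A=cv2.resize(u[r-30:r+30,c-40:c+40],None,fx=5,fy=5,interpolation=2)
s=imaging.snapshot("top");u=s["image"]; p=np.linalg.inv(s["T"])@np.array([530,260,60,1]); c=int(s["fx"]*p[0]/p[2]+s["cx"]); r=int(s["fy"]*p[1]/p[2]+s["cy"])
B=cv2.resize(u[r-30:r+30,c-40:c+40],None,fx=5,fy=5,interpolation=2)
cv2.imwrite("pics/s3.png",np.hstack([A,B]))
E
```

```text
time: 14.9
position: [476.5, 265.9, 62.4]
orientation: [-0.018, 1.0, 0.0, 0.0]
force: [-0.4, 3.9, -2.9]
finger_gap: 22.6
grasp_force: 79.0
time: 15.4
position: [476.2, 265.7, 71.0]
orientation: [-0.018, 1.0, 0.0, 0.0]
force: [0.7, 3.7, -2.3]
finger_gap: 22.5
grasp_force: 79.0
TCP [476.2 265.7  71. ] ydir [-0.0352  0.9994] F [ 0.7  3.7 -2.3] gap 22.5 g 79.0
TCP [476.1 265.6  70.8] ydir [-0.0352  0.9994] F [ 0.2  4.7 -1.9] gap 22.4 g 79.1
TCP [476.1 265.6  70.8] ydir [-0.0352  0.9994] F [-0.5  5.2 -1.2] gap 22.6 g 79.1
pin_end [([543.0, 280.0, 87.0], 0.37)]
collar_face [([543.0, 261.0, 81.0], 0.54)]
fork_slot [([539.0, 265.0, 80.0], 0.76), ([791.0, 189.0, 13.0], 0.72), ([316.0, -266.0, 19.0], 0.7)]
pin_end [([545.0, 219.0, 71.0], 0.33)]
collar_face [([468.0, -464.0, 0.0], 0.43)]
spool [([470.0, -468.0, 0.0], 0.67), ([546.0, 218.0, 71.0], 0.59), ([603.0, -176.0, 59.0], 0.44), ([651.0, -476.0, -0.0], 0.2)]
```

View pics/s3.png

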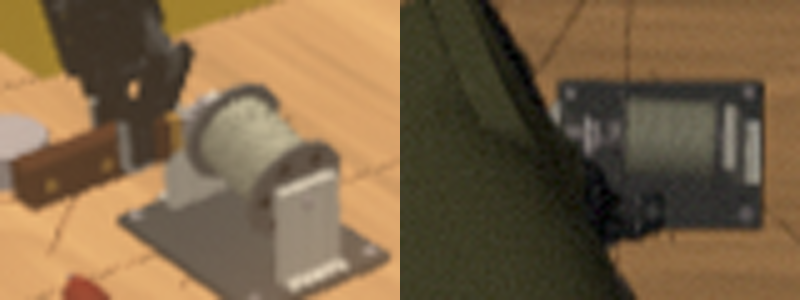

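Pin lifted clear: the spool is tilted about 10° and the net puts the pin end above the cheek top. Next I release outwards, then lower to centre the slot around the resting pin.

```bash
python3 -m crank '[[0,0.3,0,0],[0,0.3,0,0],[0,0.3,0,0],[0,0.3,0,0],[0,0.26,0,0],[0,0,0,0],[0,0,0,0],[0,0,0,0]]'; python3 -m crank '[[0,0,0.2,0],[0,0,0.22,0],[0,0,0,0],[0,0,0,0],[0,0,0,0]]'
python3 - <<'E'
from h import *
for i in range(3): state(); s=imaging.snapshot("top")
tips(s,["pin_end","collar_face","spool"])
s=imaging.snapshot("side"); tips(s,["fork_slot","pin_end","collar_face","spool"])
E
```

```text
time: 16.75
position: [475.5, 279.8, 70.7]
orientation: [-0.017, 1.0, -0.0, -0.0]
force: [-0.5, 0.2, -2.2]
finger_gap: 22.8
grasp_force: 79.2
time: 17.25
position: [475.7, 280.2, 66.7]
orientation: [-0.018, 1.0, 0.0, 0.0]
force: [-1.3, -0.2, -0.7]
finger_gap: 22.6
grasp_force: 79.3
TCP [475.7 280.2  66.7] ydir [-0.0351  0.9994] F [-1.3 -0.2 -0.7] gap 22.6 g 79.3
TCP [475.7 280.2  66.7] ydir [-0.0351  0.9994] F [ 0.3  0.3 -0.7] gap 22.0 g 79.3
TCP [475.6 280.2  66.7] ydir [-0.0352  0.9994] F [ 0.5 -0.1 -1.9] gap 22.1 g 79.3
pin_end [([542.0, 298.0, 80.0], 0.36)]
collar_face [([545.0, 272.0, 77.0], 0.62)]
spool [([543.0, 216.0, 67.0], 0.79)]
fork_slot [([541.0, 276.0, 77.0], 0.68), ([787.0, 185.0, 16.0], 0.65), ([319.0, -266.0, 15.0], 0.55)]
pin_end []
collar_face [([699.0, 10.0, -2.0], 0.74)]
spool [([548.0, 221.0, 67.0], 0.65)]
```

```bash
python3 -m crank '[[1,0,0,0],[1.5,0,0,0],[1.5,0,0,0],[2,0,0,0],[0,0,-3,0],[0,0,-3,0],[0,0,0,0]]'; python3 - <<'E'
from h import *
state()
s=imaging.snapshot("top");tips(s,["pin_end","collar_face","spool"])
E
python3 -m crank '[[0,-4.2,0,0],[0,-4.2,0,0],[-1,-4.2,0,0],[-1.5,-4.2,0,0],[-1.3,-4.2,0,0],[-0,-4,0,0],[0,0,4,0],[0,0,4,0],[0,0,3,0],[0,0,0,0],[0,0,0,0]]'
```

```text
time: 18.5
position: [417.2, 279.6, 130.3]
orientation: [-0.018, 1.0, 0.002, 0.003]
force: [-0.2, 1.6, -0.9]
finger_gap: 22.5
grasp_force: 79.3
TCP [417.2 279.6 130.3] ydir [-0.0356  0.9994] F [-0.2  1.6 -0.9] gap 22.5 g 79.3
pin_end [([541.0, 296.0, 79.0], 0.55), ([596.0, -229.0, -2.0], 0.36)]
collar_face [([410.0, 208.0, -3.0], 0.23)]
spool [([538.0, 215.0, 64.0], 0.75), ([603.0, -176.0, 63.0], 0.63), ([471.0, -469.0, 0.0], 0.17)]
time: 19.8
position: [461.1, 29.5, 16.0]
orientation: [-0.018, 1.0, -0.0, -0.002]
force: [0.4, -0.4, -0.7]
finger_gap: 22.4
grasp_force: 79.5
```

```bash
python3 -m crank '[[0,0,0.5,0],[0,0,0.3,0],[0,0,0.15,0],[0,0,0,0],[0,0,0,0],[0,0,0,0]]'; python3 -m crank '[[0,0,0,0],[0,0,0,0],[0,0,0,0],[0,0,0,0],[0,0,0,0],[0,0,0,0],[0,0,-1,0],[0,0,-4,0],[0,0,-4,0],[0,0,-4,0],[0,0,-4,0],[0,0,-4,0]]' 0 20
python3 - <<'E'
from h import *
print(state()["qpos"])
s=imaging.snapshot("side");tips(s,["fork_tool","pin_end","spool"])
E
```

```text
time: 20.4
position: [462.6, 29.6, 7.4]
orientation: [-0.018, 1.0, 0.0, 0.0]
force: [-0.5, 1.1, -1.7]
finger_gap: 22.6
grasp_force: 79.5
time: 21.6
position: [462.0, 29.5, 219.7]
orientation: [-0.018, 1.0, 0.0, 0.0]
force: [0.8, 1.0, -0.7]
finger_gap: 85.1
grasp_force: 0.0
TCP [462.   29.5 219.7] ydir [-0.0352  0.9994] F [ 0.8  1.  -0.7] gap 85.1 g 0.0
[ 6.38738485e-02  6.11499455e-02 -3.82321249e-01  1.12646581e+00
 -1.82519368e-05  2.86423085e-02]
fork_tool [([462.0, 27.0, 2.0], 0.85), ([732.0, 152.0, -1.0], 0.66), ([275.0, -211.0, 4.0], 0.64)]
pin_end []
spool [([543.0, 218.0, 65.0], 0.93)]
```

```bash
python3 -m crank '[[1.5,-4,0,0],[1.5,-4,0,0],[0,0,0,0],[0,0,0,0],[0,0,0,0]]'; python3 - <<'E'
from h import *
state()
def fit(P):
    P=P[(P[:,0]>500)&(P[:,0]<840)&(P[:,1]>-400)&(P[:,1]<-80)]
    b=P[(P[:,2]>8)&(P[:,2]<15)]; print("board",len(b),yawpca(b))
    for n,lo,hi,zl,zh in(("head",-315,-270,76,88),("vee",-200,-160,64,78)):
        q=P[(P[:,0]<645)&(P[:,1]>lo)&(P[:,1]<hi)&(P[:,2]>zl)&(P[:,2]<zh)]
        if len(q)>5: print(n,len(q),yawpca(q),np.round(q.mean(0),1))
s=imaging.snapshot("wrist"); cv2.imwrite("pics/w4.png",s["image"])
tips(s,["winder","winder_lip","winder_vee"]); fit(cloud(s))
for c in("top","side"):
    s=imaging.snapshot(c); print(c); tips(s,["winder","winder_lip","winder_vee","spool","pin_end"]); fit(cloud(s))
    P=cloud(s); P=P[(P[:,0]>490)&(P[:,0]<600)&(P[:,1]>160)&(P[:,1]<270)&(P[:,2]>85)]; print("spool",len(P),yawpca(P),np.round(P.mean(0),1))
E
```

```text
time: 22.3
position: [434.8, -50.9, 216.3]
orientation: [-0.018, 1.0, 0.0, -0.001]
force: [-0.1, -0.1, 0.1]
finger_gap: 85.3
grasp_force: 0.0
TCP [434.8 -50.9 216.3] ydir [-0.0354  0.9994] F [-0.1 -0.1  0.1] gap 85.3 g 0.0
winder [([593.0, -226.0, -4.0], 0.64)]
winder_lip [([594.0, -280.0, 59.0], 0.8), ([406.0, 206.0, 3.0], 0.63)]
winder_vee [([604.0, -173.0, 63.0], 0.74)]
board 4977 (array([ 646.9, -236.2]), 164.4, 211.5, 83.69)
head 313 (array([ 579.6, -284.5]), 19.9, 24.1, 84.32) [ 574.9 -284.5   81.1]
top
winder [([597.0, -226.0, -1.0], 0.94), ([544.0, 275.0, 77.0], 0.38)]
winder_lip [([589.0, -286.0, 59.0], 0.6)]
winder_vee [([604.0, -176.0, 61.0], 0.65)]
spool [([544.0, 215.0, 67.0], 0.79)]
pin_end [([545.0, 298.0, 83.0], 0.36)]
board 1598 (array([ 667.6, -241.3]), 335.3, 305.9, 0.54)
head 57 (array([ 585.4, -287. ]), 18.0, 44.6, 83.44) [ 587.9 -286.4   81.1]
vee 22 (array([ 599.6, -174. ]), 7.2, 47.2, 82.78) [ 600.9 -174.6   67.9]
spool 188 (array([536.6, 222.9]), 91.4, 56.6, 84.42) [540.3 217.1  91.8]
side
winder [([596.0, -233.0, 4.0], 0.7)]
winder_lip []
winder_vee [([605.0, -176.0, 59.0], 0.93)]
spool [([544.0, 221.0, 68.0], 0.95)]
pin_end []
board 2641 (array([ 675.6, -242. ]), 164.0, 273.6, 83.67)
head 121 (array([ 589.2, -287.5]), 19.4, 46.5, 82.14) [ 588.6 -288.    80.7]
vee 41 (array([ 602.8, -174.7]), 11.1, 49.6, 82.75) [ 601.9 -174.9   68.3]
spool 190 (array([544.7, 211.2]), 59.8, 70.9, 3.72) [541.  217.3  91.6]
```

View pics/w4.png

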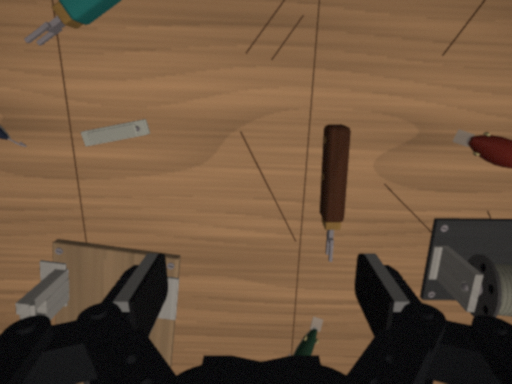

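The brown tool lies at (335,190), the stand is right and the winder left. The head and vee fit gives the winder at (596,-226.5) with a yaw of -6.6°. Now I'll turn and hover over the spool.

```bash
python3 -m crank '[[0,0,0,0.144],[0,0,0,0.144],[0,0,0,0.144],[0,0,0,0.144],[0,0,0,0.144],[0,0,0,0.144],[0,0,0,0.144],[0,0,0,0.144],[0,0,0,0.144],[0,0,0,0.144],[0,0,0,0.136]]' 0 20; python3 -m crank '[[4.4,1.96,0,0],[4.4,1.96,0,0],[4.4,1.96,0,0],[4.4,1.96,0,0],[4.4,1.96,0,0],[4.4,1.96,0,0],[0,0,4,0],[0,0,0,0],[0,0,0,0]]'
python3 - <<'E'
from h import *
state()
s=imaging.snapshot("wrist"); cv2.imwrite("pics/w5.png",s["image"])
tips(s,["spool","pin_end","collar_face","stub_end"])
P=cloud(s); P=P[(P[:,0]>480)&(P[:,0]<600)&(P[:,1]>160)&(P[:,1]<270)&(P[:,2]>80)]
f=P[P[:,2]>96]; print(len(P),yawpca(P)); 
for lo,hi in((180,200),(200,235),(235,260)):
    q=P[(P[:,1]>lo)&(P[:,1]<hi)]
    if len(q): print(lo,len(q),q.max(0).round(1),q.min(0).round(1),q.mean(0).round(1))
E
```

```text
time: 24.2
position: [435.2, -51.5, 217.1]
orientation: [0.699, 0.716, 0.0, -0.0]
force: [0.6, -0.0, -0.4]
finger_gap: 85.6
grasp_force: 0.0
time: 25.1
position: [543.6, 215.3, 176.5]
orientation: [0.696, 0.718, -0.002, -0.001]
force: [-0.3, -0.3, 0.4]
finger_gap: 85.2
grasp_force: 0.0
TCP [543.6 215.3 176.5] ydir [0.9995 0.0299] F [-0.3 -0.3  0.4] gap 85.2 g 0.0
spool [([548.0, 217.0, 70.0], 0.83)]
pin_end []
collar_face [([541.0, 276.0, 76.0], 0.87)]
stub_end []
30718 (array([540.9, 218.1]), 94.3, 101.3, 47.92)
180 1530 [575.5 199.9  97.3] [516.7 180.   80. ] [545.7 187.9  87.5]
200 27301 [600.  235.  265.2] [480. 200.  80.] [537.5 224.3 227. ]
235 1708 [577.8 260.  106.3] [510.8 235.   80. ] [544.4 244.6  92.8]
```

View pics/w5.png

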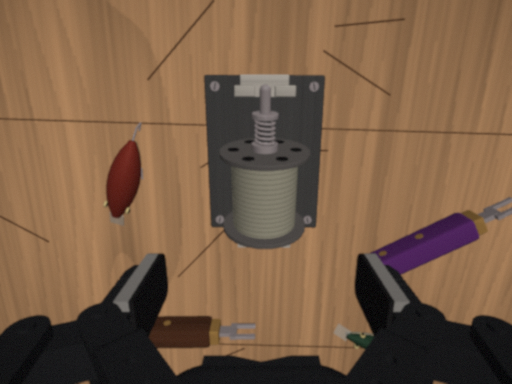

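Spool parked as wanted: the pin lies in the notch at (265,90), the spool between the cheeks at (264,200), the hand centred. Descend and grip.

```bash
python3 -m crank '[[0.1,0.1,4,0],[0,0,4,0],[0,0,3,0],[0,0,2.3,0],[0,0,0,0],[0,0,0,0]]' 0 40; python3 -m crank '[[0,0,0,0],[0,0,0,0],[0,0,0,0],[0,0,0,0],[0,0,0,0],[0,0,0,0]]' 255 40
```

```text
time: 25.95
position: [546.2, 216.8, 45.1]
orientation: [0.697, 0.717, 0.0, 0.0]
force: [0.3, 1.0, -0.8]
finger_gap: 85.4
grasp_force: 0.0
time: 26.55
position: [546.6, 217.3, 45.7]
orientation: [0.697, 0.718, 0.001, 0.0]
force: [-1.5, -0.8, 7.1]
finger_gap: 51.2
grasp_force: 40.5
```

```bash
python3 -m crank '[[0,0,0,0],[0.4,0,-0.06,0],[0.3,0,-0.04,0],[0.3,0,-0.04,0],[0,0,0,0]]' 255 60; python3 -m crank '[[0.3,0,-0.04,0],[0,0,0,0],[0,0,0,0]]';python3 -m crank '[[0,0,-0.3,0],[0,0,-0.2,0],[0,0,0,0],[0,0,0,0]]'
```

```text
time: 27.05
position: [546.0, 227.7, 45.9]
orientation: [0.696, 0.718, 0.001, -0.0]
force: [0.7, -1.1, 2.4]
finger_gap: 50.8
grasp_force: 61.9
time: 27.35
position: [545.8, 230.0, 46.1]
orientation: [0.696, 0.718, 0.0, 0.0]
force: [1.3, -3.9, 3.9]
finger_gap: 50.7
grasp_force: 61.9
time: 27.75
position: [544.4, 229.7, 50.2]
orientation: [0.696, 0.718, -0.001, -0.0]
force: [-0.3, -2.7, -2.8]
finger_gap: 50.4
grasp_force: 62.7
```

```bash
python3 - <<'E'
from h import *
state()
s=imaging.snapshot("wrist"); tips(s,["spool","pin_end","collar_face","stub_end"]); A=s["image"]
s=imaging.snapshot("side"); tips(s,["spool","pin_end","collar_face","stub_end"])
u=s["image"]; p=np.linalg.inv(s["T"])@np.array([540,225,70,1]); c=int(s["fx"]*p[0]/p[2]+s["cx"]); r=int(s["fy"]*p[1]/p[2]+s["cy"])
B=cv2.resize(u[r-48:r+48,c-32:c+32],(256,384),interpolation=2)
cv2.imwrite("pics/s4.png",np.hstack([A,B]))
E
```

```text
TCP [544.4 229.7  50.2] ydir [0.9995 0.0302] F [-0.3 -2.7 -2.8] gap 50.4 g 62.7
spool [([545.0, 231.0, 73.0], 0.74)]
pin_end [([546.0, 305.0, 77.0], 0.75)]
collar_face [([543.0, 287.0, 83.0], 0.9)]
stub_end []
spool [([541.0, 234.0, 70.0], 0.84)]
pin_end [([462.0, 30.0, 1.0], 0.7)]
collar_face []
stub_end [([545.0, 179.0, 67.0], 0.72), ([462.0, 26.0, 2.0], 0.41)]
```

View pics/s4.png

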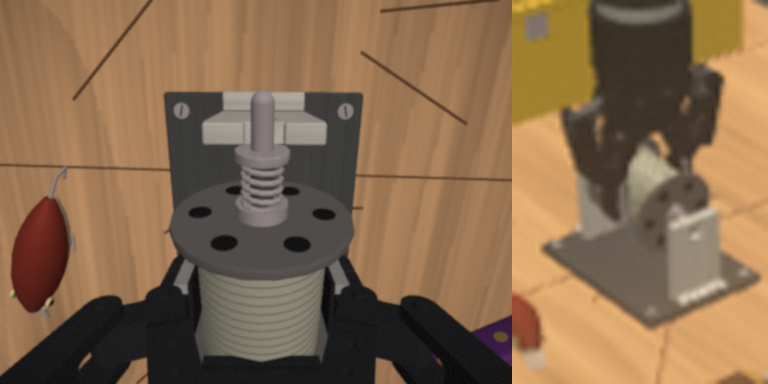

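Stub free of the far cheek: the stub end shows at y≈179, inside the face at 176. I'll lift out and carry it over the winder.

```bash
python3 -m crank '[[0,0,-1,0],[0,0,-3,0],[0,0,-4,0],[0,0,0,0.145],[-2,0.5,0,0],[-4,0.9,0,0],[-4,0.9,0,0],[-4,0.9,0,0],[-4,1,0,0],[-4,1,0,0],[-4,1,0,0],[-4,1,0,0]]'; python3 -m crank '[[-4,1,0,0],[-4,1,0,0],[-4,1,0,0],[-2.1,0.1,0,0],[0,0,0,0],[0,0,0,0],[0,0,0,0]]'
cat > meas.py <<'E'
from h import *
o=state(); t=o["position"]
for c in("side","side","wrist"):
    s=imaging.snapshot(c); tips(s,["spool","stub_end","pin_end","collar_face"])
    for r in nets.regions_of(s,"spool")[:2]:
        P=cloud(s,r["mask"]); P=P[np.linalg.norm(P-(t+[0,0,21]),axis=1)<90]
        if len(P)<50: continue
        if c=="side":  # -y flange face
            best=None; rng=np.random.default_rng(0)
            for _ in range(600):
                a=P[rng.choice(len(P),3,False)]; n=np.cross(a[1]-a[0],a[2]-a[0]); 
                if np.linalg.norm(n)<200: continue
                n/=np.linalg.norm(n); n*=np.sign(n[1]); 
                if abs(n[1])<.9: continue
                k=abs((P-a[0])@n)<1.5
                if best is None or k.sum()>best.sum(): best=k
            if best is None: continue
            Q=P[best]; m=Q.mean(0); n=np.linalg.svd(Q-m,full_matrices=False)[2][2]; n*=np.sign(n[1])
            print("flange n",n.round(3),"tilt",np.degrees(np.arcsin(n[2])).round(1),"c",m.round(1),len(Q),"z",Q[:,2].min().round(1),Q[:,2].max().round(1),"x",Q[:,0].min().round(1),Q[:,0].max().round(1))
E
python3 meas.py
```

```text
time: 29.45
position: [583.9, -77.4, 132.5]
orientation: [0.746, 0.665, 0.002, 0.001]
force: [0.4, 0.8, -1.4]
finger_gap: 50.7
grasp_force: 63.1
time: 30.15
position: [597.6, -218.7, 131.5]
orientation: [0.746, 0.666, 0.001, 0.0]
force: [-0.5, 0.3, -2.1]
finger_gap: 50.5
grasp_force: 63.0
TCP [ 597.6 -218.7  131.5] ydir [ 0.9935 -0.1138] F [-0.5  0.3 -2.1] gap 50.5 g 63.0
spool [([598.0, -218.0, 152.0], 0.62)]
stub_end [([590.0, -270.0, 149.0], 0.84), ([548.0, 172.0, 60.0], 0.21)]
pin_end []
collar_face [([404.0, -210.0, 1.0], 0.53)]
flange n [0.117 0.984 0.137] tilt 7.9 c [ 589.6 -253.6  150.2] 265 z 114.9 181.1 x 558.5 626.6
spool [([596.0, -218.0, 152.0], 0.71), ([409.0, 204.0, 0.0], 0.2)]
stub_end [([546.0, 228.0, -1.0], 0.67), ([589.0, -270.0, 149.0], 0.66), ([598.0, -214.0, 151.0], 0.37)]
pin_end []
collar_face [([400.0, -353.0, -0.0], 0.49)]
flange n [0.123 0.983 0.14 ] tilt 8.0 c [ 589.5 -253.9  150.4] 280 z 113.0 181.6 x 557.3 625.8
spool [([597.0, -220.0, 155.0], 0.71)]
stub_end []
pin_end [([607.0, -141.0, 164.0], 0.73)]
collar_face [([604.0, -161.0, 161.0], 0.89)]
```

Tilt 8° is kept, the stub end is 13.8 mm above the TCP and 11 mm short of the head. Lower to the lip height.

```bash
python3 -m crank '[[0,0,3.5,0],[0,0,2.5,0],[0,0,1.5,0],[0,0,0.8,0],[0,0,0,0],[0,0,0,0],[0,0,0,0]]'; python3 meas.py; python3 - <<'E'
from h import *
s=imaging.snapshot("side"); tips(s,["winder_lip","winder_vee"])
u=s["image"]; p=np.linalg.inv(s["T"])@np.array([595,-240,65,1]); c=int(s["fx"]*p[0]/p[2]+s["cx"]); r=int(s["fy"]*p[1]/p[2]+s["cy"])
cv2.imwrite("pics/s5.png",cv2.resize(u[r-45:r+45,c-60:c+60],None,fx=6,fy=6,interpolation=2))
E
```

```text
time: 31.75
position: [598.2, -220.3, 49.3]
orientation: [0.747, 0.665, 0.001, 0.001]
force: [-1.2, -0.1, -2.1]
finger_gap: 50.5
grasp_force: 63.1
TCP [ 598.2 -220.3   49.3] ydir [ 0.9934 -0.1148] F [-1.2 -0.1 -2.1] gap 50.5 g 63.1
spool [([597.0, -219.0, 70.0], 0.87)]
stub_end [([592.0, -272.0, 66.0], 0.66)]
pin_end []
collar_face []
flange n [0.121 0.983 0.135] tilt 7.8 c [ 588.9 -255.2   69.4] 228 z 31.3 99.8 x 556.6 627.5
spool [([597.0, -218.0, 69.0], 0.55), ([544.0, 283.0, 60.0], 0.49), ([403.0, -208.0, 3.0], 0.36)]
stub_end [([590.0, -272.0, 63.0], 0.78)]
pin_end [([546.0, 173.0, 59.0], 0.55)]
collar_face [([468.0, -465.0, 3.0], 0.72)]
flange n [0.125 0.983 0.133] tilt 7.7 c [ 588.7 -254.9   68.2] 237 z 28.0 99.8 x 557.7 625.4
spool [([594.0, -220.0, 73.0], 0.8)]
stub_end []
pin_end [([607.0, -145.0, 79.0], 0.83)]
collar_face [([604.0, -162.0, 77.0], 0.59)]
winder_lip [([593.0, -285.0, 62.0], 0.78), ([596.0, -217.0, 66.0], 0.62)]
winder_vee [([602.0, -177.0, 58.0], 0.95), ([588.0, -270.0, 61.0], 0.52)]
```

View pics/s5.png

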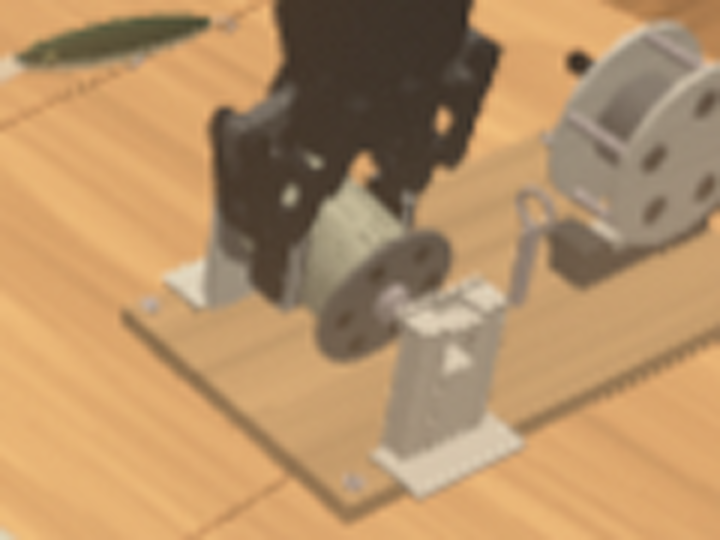

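The stub at (395,300) faces the head at (455,310), with the pocket's outer opening at (457,357). I'll check my winder model by projecting the pocket into this view.

```bash
python3 - <<'E'
from h import *
s=imaging.snapshot("side"); Ti=np.linalg.inv(s["T"])
def pr(p): q=Ti@np.r_[p,1]; return np.array([s["fx"]*q[0]/q[2]+s["cx"],s["fy"]*q[1]/q[2]+s["cy"]])
c0=pr([595,-240,65]).astype(int)-[60,45]
O=np.array([596,-226.5,0]); u=np.array([.115,.9934,0]); v=np.array([.9934,-.115,0])
for n,p in(("pocket outer mid",O-70*u+[0,0,63.5]),("head top outer L",O-70*u-23*v+[0,0,82]),("head top outer R",O-70*u+23*v+[0,0,82]),("head top in L",O-56*u-23*v+[0,0,82]),("head top in R",O-56*u+23*v+[0,0,82])): print(n,((pr(p)-c0)*6).round(0))
P=cloud(s); L=(P-O)@np.c_[v,u,[0,0,1]]
q=L[(abs(L[:,0])<40)&(L[:,1]>-80)&(L[:,1]<-50)&(L[:,2]>76)&(L[:,2]<88)]; print("head x,y",np.percentile(q[:,0],[3,50,97]).round(1),np.percentile(q[:,1],[3,50,97]).round(1))
q=L[(abs(L[:,0])<40)&(L[:,1]>-78)&(L[:,1]<-62)&(L[:,2]>20)&(L[:,2]<78)]; print("outer face",len(q),np.median(q[:,1]),np.percentile(q[:,0],[3,97]))
E
```

```text
pocket outer mid [455. 355.]
head top outer L [420. 339.]
head top outer R [505. 300.]
head top in L [395. 319.]
head top in R [480. 281.]
head x,y [-21.3   0.3  21.9] [-69.8 -61.1 -53.3]
outer face 273 -69.18282898243629 [-21.58972529  21.59299744]
```

Model and image agree to a pixel. Slide the stub in under the lip.

```bash
python3 -m crank '[[-0.5,0,0,0],[-0.5,0,0,0],[-0.4,0,0,0],[0,0,0,0],[-0.3,0,0,0],[-0.2,0,0,0],[0,0,0,0],[0,0,0,0]]'; python3 meas.py
```

```text
time: 33.65
position: [594.9, -238.8, 47.9]
orientation: [0.747, 0.665, 0.0, -0.0]
force: [-0.5, -0.2, -2.1]
finger_gap: 50.4
grasp_force: 63.1
TCP [ 594.9 -238.8   47.9] ydir [ 0.9934 -0.1148] F [-0.5 -0.2 -2.1] gap 50.4 g 63.1
spool [([597.0, -236.0, 69.0], 0.87)]
stub_end [([586.0, -288.0, 63.0], 0.73)]
pin_end [([545.0, 230.0, -0.0], 0.74)]
collar_face []
flange n [0.136 0.982 0.128] tilt 7.4 c [ 577.3 -273.2   72.5] 139 z 32.4 99.1 x 555.1 615.7
spool [([597.0, -236.0, 70.0], 0.89)]
stub_end [([586.0, -291.0, 64.0], 0.72), ([596.0, -233.0, 1.0], 0.55)]
pin_end []
collar_face []
flange n [0.129 0.982 0.135] tilt 7.8 c [ 576.  -272.7   71.1] 136 z 30.5 98.5 x 554.9 612.1
spool [([596.0, -243.0, 70.0], 0.85)]
stub_end []
pin_end [([608.0, -162.0, 79.0], 0.94)]
collar_face [([601.0, -180.0, 76.0], 0.69)]
```

```bash
python3 -m crank '[[-0.15,0,0,0],[0,0,0,0],[0,0,0,0],[0,0,0.15,0],[0,0,0,0],[0,0,0,0]]' 255 25; python3 -m crank '[[0,0,0.15,0],[0,0,0.15,0],[0,0,0.15,0],[0,0,0,0],[0,0,0,0]]' 255 20;  python3 -m crank '[[0,0,0.15,0],[0,0,0.1,0],[0,0,0,0],[0,0,0,0]]' 255 20; python3 meas.py
```

```text
time: 35.15
position: [594.7, -240.2, 46.3]
orientation: [0.747, 0.665, -0.0, -0.0]
force: [-0.7, -0.4, -2.0]
finger_gap: 50.7
grasp_force: 63.1
time: 35.65
position: [595.3, -240.1, 43.2]
orientation: [0.747, 0.665, 0.0, 0.0]
force: [-1.7, 2.6, 7.9]
finger_gap: 50.6
grasp_force: 63.9
time: 36.05
position: [595.7, -239.9, 40.7]
orientation: [0.746, 0.665, 0.001, 0.001]
force: [-0.5, 3.0, 5.9]
finger_gap: 50.2
grasp_force: 64.0
TCP [ 595.7 -239.9   40.7] ydir [ 0.9934 -0.1143] F [-0.5  3.   5.9] gap 50.2 g 64.0
spool [([597.0, -236.0, 62.0], 0.82)]
stub_end [([588.0, -289.0, 64.0], 0.79)]
pin_end []
collar_face []
flange n [ 0.096  0.995 -0.038] tilt -2.2 c [ 588.2 -295.8   44.3] 227 z -0.5 83.7 x 541.9 637.8
flange n [0.124 0.991 0.045] tilt 2.6 c [ 575.9 -273.6   71.4] 113 z 35.2 94.6 x 555.4 611.1
spool [([597.0, -239.0, 60.0], 0.9), ([595.0, -231.0, 2.0], 0.55)]
stub_end [([587.0, -289.0, 64.0], 0.69)]
pin_end []
collar_face []
flange n [0.122 0.992 0.041] tilt 2.3 c [ 576.4 -273.7   69. ] 127 z 30.0 97.2 x 554.3 611.9
spool [([596.0, -243.0, 62.0], 0.79)]
stub_end []
pin_end [([608.0, -163.0, 62.0], 0.93)]
collar_face [([604.0, -183.0, 66.0], 0.98)]
```

```bash
python3 -m crank '[[0,0,0.12,0],[0,0,0.1,0],[0,0,0,0],[0,0,0,0]]'; python3 -m crank '[[0,0,0,0],[0,0,0,0],[0,0,0,0],[0,0,0,0],[0,0,0,0],[0,0,0,0],[0,0,0,0]]' 0 20; python3 meas.py
```

```text
time: 37.35
position: [595.9, -239.9, 38.8]
orientation: [0.746, 0.665, 0.001, 0.001]
force: [-0.3, 4.2, 7.8]
finger_gap: 50.2
grasp_force: 64.4
time: 38.05
position: [594.7, -240.3, 37.1]
orientation: [0.747, 0.665, -0.0, -0.0]
force: [0.1, -0.0, -0.2]
finger_gap: 85.5
grasp_force: 0.0
TCP [ 594.7 -240.3   37.1] ydir [ 0.9934 -0.1148] F [ 0.1 -0.  -0.2] gap 85.5 g 0.0
spool [([592.0, -237.0, 60.0], 0.63)]
stub_end [([590.0, -288.0, 61.0], 0.85)]
pin_end [([463.0, 31.0, 2.0], 0.25)]
collar_face [([398.0, -350.0, 0.0], 0.42)]
flange n [ 0.106  0.994 -0.006] tilt -0.4 c [ 575.8 -273.4   69.3] 126 z 34.8 96.3 x 555.9 610.0
spool []
stub_end [([587.0, -289.0, 62.0], 0.66), ([651.0, -473.0, -2.0], 0.44)]
pin_end []
collar_face [([587.0, -292.0, 59.0], 0.62)]
flange n [0.108 0.994 0.005] tilt 0.3 c [ 576.4 -273.2   69.8] 125 z 29.7 95.0 x 556.0 614.7
spool [([593.0, -241.0, 64.0], 0.82)]
stub_end []
pin_end [([606.0, -162.0, 61.0], 0.72)]
collar_face [([603.0, -182.0, 62.0], 0.65), ([603.0, -174.0, 61.0], 0.34)]
```

```bash
python3 -m crank '[[0,0,-2,0],[0,0,-4,0],[0,0,-4,0],[0,0,-4,0],[0,0,-4,0],[0,0,0,0],[0,0,0,0],[0,0,0,0]]'; python3 - <<'E'
from h import *
state()
O=np.array([596,-226.5,0]); B=np.c_[[.9934,-.115,0],[.115,.9934,0],[0,0,1]]
for c in("wrist","top","side"):
    s=imaging.snapshot(c)
    for n in("spool","stub_end","pin_end","collar_face"): print(c,n,[(((tw(s,r["at"])-O)@B).round(0).tolist(),round(r["conf"],2)) for r in nets.tip_of(s,n)[:2]])
    if c=="wrist": A=s["image"]
    L=(cloud(s)-O)@B; q=L[(abs(L[:,0])<35)&(L[:,1]<35)&(L[:,1]>-55)&(L[:,2]>88)&(L[:,2]<100)]
    if len(q): print("flange top y",np.percentile(q[:,1],[2,98]).round(1),"x",q[:,0].mean().round(1),"z",np.percentile(q[:,2],98).round(1))
tips(s,["fork_tool"])
cv2.imwrite("pics/end.png",A)
E
```

```text
time: 39.75
position: [594.0, -240.0, 215.9]
orientation: [0.747, 0.665, -0.0, -0.001]
force: [0.6, -0.1, -1.1]
finger_gap: 85.1
grasp_force: 0.0
TCP [ 594.  -240.   215.9] ydir [ 0.9934 -0.1148] F [ 0.6 -0.1 -1.1] gap 85.1 g 0.0
wrist spool [([2.0, -16.0, 64.0], 0.68)]
wrist stub_end [([-4.0, -66.0, 61.0], 0.66)]
wrist pin_end [([4.0, 68.0, 57.0], 0.76), ([-0.0, 46.0, 64.0], 0.55)]
wrist collar_face [([2.0, 46.0, 63.0], 0.64)]
flange top y [-48.7  19. ] x 0.9 z 95.4
top spool []
top stub_end []
top pin_end []
top collar_face []
side spool [([-1.0, -11.0, 60.0], 0.97)]
side stub_end [([-2.0, -67.0, 61.0], 0.91), ([-95.0, 392.0, 56.0], 0.47)]
side pin_end [([6.0, 71.0, 62.0], 0.56)]
side collar_face [([2.0, 49.0, 60.0], 0.47)]
flange top y [-50.5  18.5] x -1.2 z 94.8
fork_tool [([461.0, 26.0, 2.0], 0.76), ([278.0, -212.0, 3.0], 0.73), ([732.0, 156.0, 0.0], 0.6)]
```

View pics/end.png

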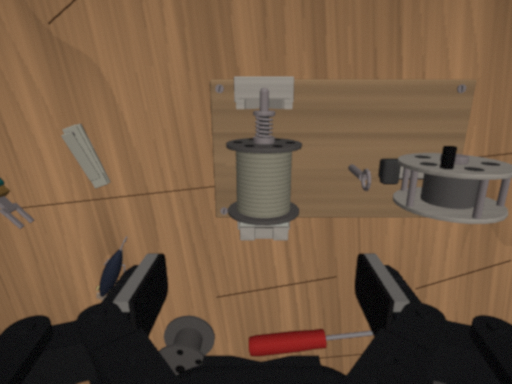

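Spool seated: the pin lies in the vee at (265,95), the stub is in the head at (264,230), the flange span is -50 to 18.5 mm as designed, and the hand is clear.

```bash
python3 -c "
from rig import hand_in; print(hand_in())"
```

```text
the job is handed in; nothing more can be done
None
```

I moved the spool from the stand to the winder and handed the job in at about 40 s of the 72 s limit: my last measurements show the stub under the lip, the pin in the vee, the forked tool laid back on the bench and the hand clear, but the hand-in returned no verdict.

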